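# Assemble a taper plug cock in the bench vice

## Robot

A 6-joint arm with a two-finger parallel gripper is mounted at the origin on the work surface. World frame = base frame: x ahead of the robot, y to its left, z up, the work surface at z = 0. Lengths are in m, angles in rad, forces in N, time in s.
With the tool pointing down it reaches from about 0.3 to 0.875 m from the base axis. Payload 6.4 kg.
Tool frame: the origin (TCP) lies at the centre of the arm's flange, where the gripper is bolted on; the fingertips stand 173 mm ahead of it and the grasp point (between the pads) lies 155 mm ahead of it (ctrl.pinch_z is the distance from the TCP to the grasp point, in m); z points along the fingers, y is the direction in which the jaws open and shut (so a half turn about z gives the same grasp; the last joint's range is limited). The gripper opens to 85 mm and grips with 20 to 120 N. Pads are 22 mm wide; open, the fingers measure 114 mm over their backs; the gripper's body (76 mm by 85 mm) begins 54 mm behind the grasp point. The pads swing forward as they close: fully open they stand 13 mm farther back than shut.
Start: joints at [1.007, 0.181, 1.607, -0, 1.354, -0.206], TCP at [0.201, 0.539, 0.405] pointing down, gripper open.
Joint ranges: [-2.99, 2.99], [-0.89, 2.07], [0.3, 2.58], [-1.14, 4.28], [0, 2.63], [-3.12, 3.12]. Speed limits (rad/s): [2.57, 2.57, 3.01, 3.14, 3.14, 3.14].

## Interface

Orientations are given as a unit quaternion [w, x, y, z].
In Python, from bench import ctrl gives the robot as it stands.
- The arm moves only by the tool drive_tool, never from a script. Its argument "commands" is a list that holds one entry, the list of rows, each a list of 7 numbers: the shift along the tool's x, y, z in units of 50 mm (1.0 is 50 mm), then the turn, a rotation vector about the tool's x, y, z in units of 8 degrees (1.0 is 8 degrees), then the closure in counts, from 0 (fully open) to 255 (shut). A call has 1 to 10 rows; each row shifts and turns the commanded pose from where the row before left it, along the tool's axes as they then stand; what a row does not reach is not made up. A row lasts 1/10 s, in which the tool goes at most 50 mm and 8.59 degrees, less where a joint would pass 70% of its speed; a pose out of reach is approached as far as the arm can. A call is refused whole if a number of a shift passes 1 or a number of a turn 1, either way. A call with a gripper value outside its range is refused whole. The fingers move at their own pace and stop on an object; the grip force is fixed at half the most. Time passes only in rows, so rows that do not move let the fingers close. It gives the time, the measured TCP pose, the force and the opening at its end, in the units of the state.
- ctrl.get_obs(): the state, without advancing time (a new reading comes with each control period).
- ctrl.camera(name): name is "side" or "top"; returns a dict with "pixels" (420x560x3 uint8, red, green, blue), "depth" (420x560 float32, m along the optical axis (not along the pixel's ray), 0 where there is no reading), "intrinsics" (3x3 intrinsics, pixels), "R" (3x3) and "t" (3): a world point X has camera coordinates R X + t. Camera axes: x right, y down, z forward; pixel columns grow to the right and rows downward; lengths in m; the calibration is good to about 2 mm. A picture is of the moment at which its call begins.
- ctrl.hand_in(): hands the job in, once; it reports no verdict.
The state is a dict: "time_s": time; "q": joint angles; "dq": joint speeds; "joint_efforts": joint torques, N m; "eef_pos": TCP position; "eef_rot": TCP orientation; "wrist_force": force on the tool from outside, world axes, zero at the start; "torque": the same for the moment, N m; "opening": opening from 0.0 (shut) to 1.0 (fully open).
Only numpy, scipy, OpenCV 4.12 (cv2) and the standard library are available. Lean on these libraries where they do the work, as an engineer would, in place of code of your own. Each camera call takes 0.05 s, during which the arm holds its last target. There are 200 camera calls.

## Task

Put together the plug cock whose iron body is held in the vice: take the taper plug that fits its seat, lower it in (do not drop it) with its port in line with the pipe until it is fully home, and while it is home rock it about 45 degrees out of line and back into line to check that it turns free. Then put the flanged gland over its stem, flange down and flat on the body, and push the lever's square hole fully down over the square of the stem with the lever in line with the pipe, so that the cock is left open. Leave the plug that is too big and everything else on the bench where they are.

Things in the scene. Friction and masses are not known exactly. Their poses are not given: they have to be found in the camera images.
- cock: Grey iron cock body clamped upright in the blue bench vice, 78 mm high, top flange 96 mm across. Fixed. Origin: centre of its underside, on the seat's axis, 80 mm above the bench; x along the pipe (hexagon ends at x = -88, +88 mm), z up. Open on top: a conical seat 64 mm across at the mouth (z = 78 mm), 43 mm at its flat floor (z = 10 mm).
- vice: The blue bench vice, fixed. Origin: on the bench, right below the cock's axis; x towards its screw handle. Jaws at x = -40 and +40 mm, 125 mm long along y (the pipe's line), tops 125 mm above the bench. Its fixed part reaches x = -190 mm, no higher than the jaws; the low screw handle x = +157 mm.
- plug: Steel taper plug that fits, standing on its small end, 136 mm tall, 0.65 kg. Origin: centre of underside; z its axis. Cone 41 mm across at z = 0, 62 at z = 66; round stem 30 mm to z = 102; square 20 x 20 mm (sides along x, y) to z = 128, bevelled to 13 at z = 136. Port (dark slots in cone) and end slot along x, either way round. Home: on seat's floor, 10 mm above the cock's origin, 0.8 mm play.
- plug_big: A second steel taper plug, for a larger cock; it does not fit: 154 mm tall, cone 52 mm across at the bottom and 78 mm at its top (z = 84 mm), same stem and square. Origin: centre of its underside. To be left alone.
- gland: Iron gland lying flange down: round flange 96 mm across, 10 mm thick, with a neck 54 mm across on it, 32 mm high in all, bored through at 37 mm. Origin: centre of the flange's underside; z up. In place its origin is 78 mm above the cock's, and the plug's stem and square stand 36 mm out of the neck.
- lever: Dark lever lying flat, 0.18 kg. Round boss 54 mm across, 30 mm high, with a square hole 23 x 23 mm, sides along x and y; arm along +x, 18 mm wide, from 7 to 21 mm above the underside, to a round end 28 mm across at x = 152 mm. Origin: hole's centre, on the underside; z up. In place it rests on the shoulder below the square: its origin 112 mm above the cock's, the arm drooping a little.
- grease_tin: Closed tin 60 mm across, 52 mm high, a bystander. Origin: centre of its underside.
- wire_spool: Small steel wire spool standing on its end, 70 mm across, 36 mm high, a bystander. Origin: centre of its underside.
- spanner: Steel spanner 200 mm long lying on the bench, a bystander.
- hammer: Hammer 280 mm long lying on the bench, a bystander.
- wire_brush: Hand brush 200 mm long lying on the bench, a bystander.
Mind the look-alikes: they are no part of the job. What is shaped like the gland but orange is not meant.

How it is judged:
By the outcome, as a careful person would: the job done as asked, in the order asked, and still so for the second after the job is handed in, with the robot touching nothing.
It also fails if it takes over 72 s, if anything falls off the work surface, if the arm or the gripper's body presses on something with over 40 N, if the wrist force passes 120 N, or if a joint passes its speed limit or range.

## Working session

There is one attempt and no reset: what is moved stays moved. The work goes in short steps, Python scripts to look and compute and a tool call to move; the robot and the scene stay as the last step left them, time stands still between calls to the robot, and variables do not carry over. Pictures are saved under pics/ and viewed, about 8 in all and at most 12, crops included, and the job is handed in when it is done.

Besides the shell and the picture viewer there is one more tool, called after "Emit:" as name(argument=value, ...), one argument or row to a line, values as JSON. drive_tool: Moves the arm, as the interface text tells. Its arguments: {"type":"object","properties":{"commands":{"type":"array","items":{"type":"array","items":{"type":"array","items":{"type":"number"}}}}},"required":["commands"]}

```bash
mkdir -p pics; ls; cat > h.py <<'E'
import numpy as np, cv2
from bench import ctrl
from scipy.spatial.transform import Rotation as Ro
def shot(n):
    c=ctrl.camera(n); c['bgr']=c['pixels'][:,:,::-1].copy(); return c
def pts(c):
    K,R,t=c['intrinsics'],np.array(c['R']),np.array(c['t'])
    v,u=np.mgrid[:420,:560]; d=c['depth']
    X=np.stack([(u-K[0][2])/K[0][0]*d,(v-K[1][2])/K[1][1]*d,d],-1)
    P=(X-t)@R; P[d==0]=np.nan; return P
def proj(c,X):
    x=np.array(c['R'])@np.array(X)+c['t']; x=np.array(c['intrinsics'])@x; return x[:2]/x[2]
E
python3 - <<'E'
from h import *
for n in('top','side'):
    c=shot(n); cv2.imwrite(f'pics/{n}0.png',c['bgr']); np.savez(f'{n}0.npz',**c)
    print(n,-np.array(c['R']).T@c['t'],c['intrinsics'],np.round(c['R'],3).tolist())
o=ctrl.get_obs();print(o,ctrl.pinch_z)
E
```

```text
pics
top [ 0.26605336 -0.09471678  1.35894221] [[383.63373247   0.         285.03799425]
 [  0.         383.63373247 209.09385541]
 [  0.           0.           1.        ]] [[0.013, -1.0, 0.003], [-0.983, -0.014, -0.182], [0.182, -0.001, -0.983]]
side [ 0.46560625 -0.99211977  0.91367682] [[382.1426781    0.         275.89722777]
 [  0.         382.1426781  210.2417543 ]
 [  0.           0.           1.        ]] [[0.999, -0.047, -0.006], [-0.035, -0.659, -0.751], [0.032, 0.751, -0.66]]
{'time_s': 0.1, 'q': array([ 1.00668905e+00,  1.81436741e-01,  1.60792941e+00,  8.03287790e-06,
        1.35375467e+00, -2.06315121e-01]), 'dq': array([-1.90005054e-04, -2.02618332e-03, -1.89930214e-03, -6.66654339e-05,
        1.25370003e-03,  7.96448350e-04]), 'joint_efforts': array([ 8.44434944e-04, -4.45877230e+01, -3.52238345e+01, -3.50293567e-04,
        4.19135540e-03,  1.85831630e-05]), 'eef_pos': array([0.20123362, 0.53839077, 0.40388055]), 'eef_rot': array([-2.90741154e-04,  1.77944178e-01,  9.84040287e-01, -7.06614489e-04]), 'wrist_force': array([-0.33814993,  0.07373724, -0.39355042]), 'torque': array([-0.00815102,  0.08384733,  0.02820288]), 'opening': 1.0034873355504736} 0.1547
```

View pics/top0.png

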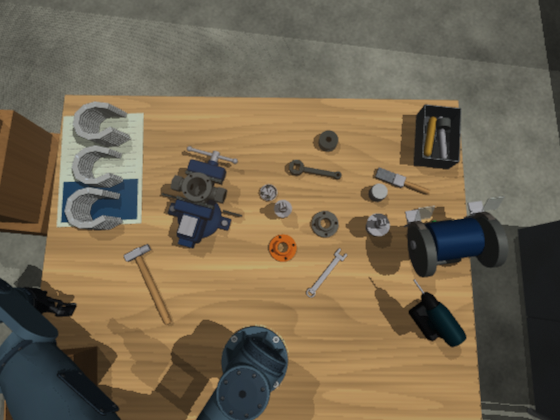

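View pics/side0.png

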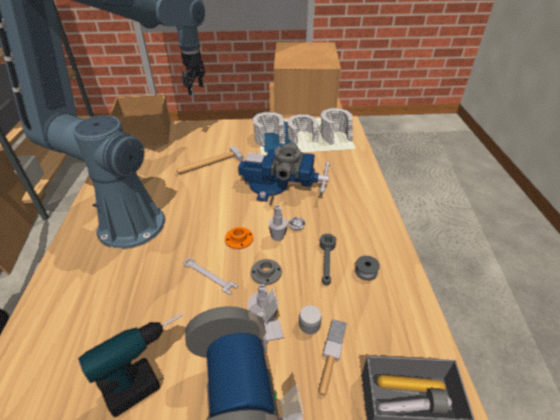

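Top view shows the cock at (200,187), a plug at (268,192)/(283,209), and another plug at (377,226). The gland candidates are grey (324,223) and orange (282,247). The lever is at (315,170), the tin at (378,192) and the spool at (328,140). I'll check the choice in one close crop, with heights.

```bash
python3 - <<'E'
from h import *
a=dict(np.load('top0.npz'));b=dict(np.load('side0.npz'))
A=cv2.resize(a['bgr'][130:265,160:400],None,fx=3.3,fy=3.3,interpolation=cv2.INTER_CUBIC)[:, :790]
B=cv2.resize(b['bgr'][140:340,215:395],None,fx=3,fy=3,interpolation=cv2.INTER_CUBIC)
cv2.imwrite('pics/ct.png',A);cv2.imwrite('pics/cs.png',B)
P=pts(a);Q=pts(b)
for n,(u,v) in dict(cock=(200,187),p1=(268,192),p2=(283,209),big=(377,226),gl=(324,223),glr=(316,216),or_=(282,247),lev=(297,168),levend=(336,175),spool=(328,140),flange=(212,180)).items(): print(n,P[v,u].round(3))
for n,(u,v) in dict(ptop=(277,209),round=(297,224),big=(263,292),gl=(266,266)).items(): print('s',n,Q[v,u].round(3))
E
```

```text
cock [0.574 0.195 0.087]
p1 [ 0.579 -0.033  0.005]
p2 [ 0.497 -0.089  0.113]
big [ 0.445 -0.398  0.114]
gl [ 0.469 -0.236  0.001]
glr [ 0.493 -0.207  0.008]
or_ [ 0.381 -0.087 -0.   ]
lev [ 0.672 -0.138  0.002]
levend [ 0.641 -0.278  0.022]
spool [ 0.769 -0.248  0.035]
flange [0.589 0.147 0.126]
s ptop [ 0.507 -0.093  0.128]
s round [ 0.578 -0.045  0.015]
s big [ 0.457 -0.418  0.142]
s gl [ 0.467 -0.221  0.009]
```

View pics/ct.png

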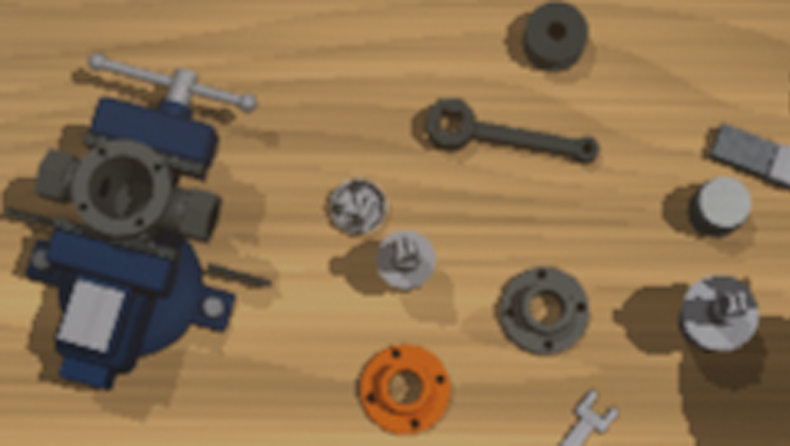

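View pics/cs.png

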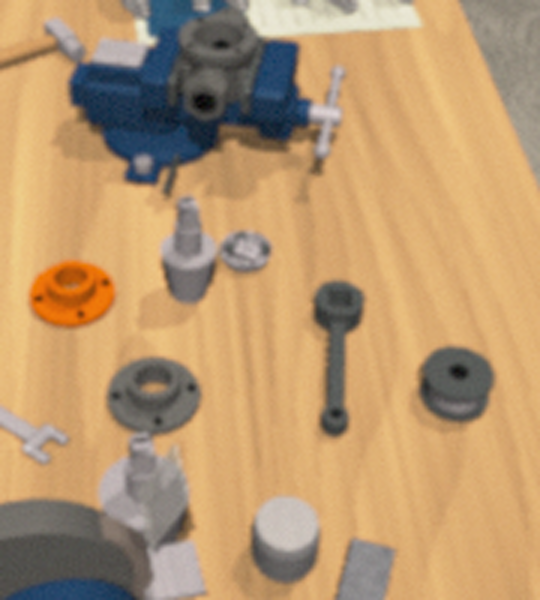

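The crops agree with the description. The plug that fits is the small one at top (283,209), side (277,225), with its top at about 0.13 m. The item at (268,192) is a low tray of nuts about 15 mm high. The big plug is at (377,226). The grey gland is at (324,223) and the orange one is not meant. The lever boss is at top (297,168). Next I measure them.

```bash
python3 - <<'E'
from h import *
for n in('top','side'):
    c=dict(np.load(n+'0.npz'));P=pts(c)
    def sel(cx,cy,r,z0,z1): 
        m=(np.hypot(P[...,0]-cx,P[...,1]-cy)<r)&(P[...,2]>z0)&(P[...,2]<z1); return P[m]
    def rep(k,q):
        if len(q)<4: print(n,k,len(q));return
        cc,r=cv2.minEnclosingCircle(q[:,:2].astype(np.float32)); 
        print(n,k,len(q),'z',np.median(q[:,2]).round(4),'mean',q[:,:2].mean(0).round(4),'circ',np.round(cc,4),round(r,4),'rect',[np.round(x,3) for x in cv2.minAreaRect(q[:,:2].astype(np.float32))])
    rep('cockflange',sel(.575,.17,.075,.152,.164))
    f=sel(.575,.17,.12,.085,.150); rep('hex',f)
    rep('jaws',sel(.575,.17,.13,.118,.13))
    rep('plug cone',sel(.50,-.09,.045,.055,.075)); rep('plug stem',sel(.50,-.09,.045,.08,.15)); rep('plug top',sel(.50,-.09,.045,.125,.15))
    rep('gl flange',sel(.475,-.23,.065,.006,.014)); rep('gl neck',sel(.475,-.23,.05,.027,.037))
    rep('boss',sel(.66,-.14,.045,.025,.036)); rep('arm',sel(.65,-.24,.08,.014,.027)); 
    rep('armend',sel(.64,-.285,.03,.014,.027))
    z=sel(.3,.0,.2,-.02,.02);print('table',np.median(z[:,2]))
E
```

```text
top cockflange 409 z 0.1589 mean [0.5569 0.1893] circ [0.5573 0.1889] 0.0485 rect [array([0.557, 0.189]), array([0.096, 0.093]), np.float64(88.126)]
top hex 1845 z 0.1258 mean [0.554  0.1842] circ [0.5603 0.1844] 0.1041 rect [array([0.556, 0.19 ]), array([0.179, 0.193]), np.float64(76.823)]
top jaws 1089 z 0.1253 mean [0.5531 0.1875] circ [0.5552 0.1887] 0.1075 rect [array([0.551, 0.192]), array([0.179, 0.201]), np.float64(75.01)]
top plug cone 167 z 0.067 mean [ 0.505 -0.089] circ [ 0.5074 -0.0889] 0.031 rect [array([ 0.507, -0.089]), array([0.06 , 0.055]), np.float64(0.585)]
top plug stem 76 z 0.1262 mean [ 0.503  -0.0889] circ [ 0.5068 -0.0889] 0.0149 rect [array([ 0.505, -0.089]), array([0.025, 0.027]), np.float64(1.092)]
top plug top 39 z 0.1347 mean [ 0.5061 -0.0888] circ [ 0.5071 -0.0889] 0.0117 rect [array([ 0.507, -0.089]), array([0.02 , 0.019]), np.float64(24.533)]
top gl flange 334 z 0.0102 mean [ 0.4638 -0.2369] circ [ 0.4754 -0.2308] 0.0636 rect [array([ 0.473, -0.235]), array([0.114, 0.115]), np.float64(34.19)]
top gl neck 97 z 0.0328 mean [ 0.4653 -0.2391] circ [ 0.464
[... 1546 characters left out ...]
t [array([ 0.465, -0.239]), array([0.094, 0.094]), np.float64(48.938)]
side gl neck 101 z 0.0297 mean [ 0.4638 -0.24  ] circ [ 0.4641 -0.2389] 0.028 rect [array([ 0.464, -0.239]), array([0.052, 0.051]), np.float64(73.173)]
side boss 125 z 0.0283 mean [ 0.6671 -0.1373] circ [ 0.6678 -0.1365] 0.0276 rect [array([ 0.667, -0.136]), array([0.051, 0.052]), np.float64(33.78)]
side arm 233 z 0.0187 mean [ 0.65   -0.2372] circ [ 0.6469 -0.2307] 0.0706 rect [array([ 0.649, -0.231]), array([0.141, 0.024]), np.float64(82.779)]
side armend 91 z 0.0192 mean [ 0.6425 -0.2805] circ [ 0.643  -0.2786] 0.0226 rect [array([ 0.643, -0.279]), array([0.045, 0.024]), np.float64(83.139)]
table -0.0018724134813419132
```

```bash
python3 - <<'E'
from h import *
ims=[]
for n in('top','side'):
    c=dict(np.load(n+'0.npz'));P=pts(c)
    for ang in [None]:
        d=P[...,:2]-np.array([.5573,.189]); a0=np.radians(75)
        for it in range(4):
            u=np.array([np.cos(a0),np.sin(a0)]);w=np.array([-u[1],u[0]])
            l=d@u;p=d@w
            m=(np.abs(p)<.03)&(P[...,2]>.13)&(P[...,2]<.152)
            s1=m&(l>.052)&(l<.09);s2=m&(l<-.052)&(l>-.09)
            A=np.array([d[s].mean(0) for s in(s1,s2) if s.any()])
            print(n,s1.sum(),s2.sum(),A.round(4).tolist(),np.nanmedian(P[...,2][s1|s2]))
            if len(A)==2: v=A[0]-A[1]; a0=np.arctan2(v[1],v[0]); print(np.degrees(a0))
    x=proj(c,[.507,-.089,.08]).astype(int)
    cr=c['bgr'][x[1]-22:x[1]+22,x[0]-20:x[0]+20]; ims.append(cv2.resize(cr,None,fx=9,fy=9,interpolation=cv2.INTER_CUBIC))
im=np.hstack(ims); im=cv2.convertScaleAbs(im,alpha=1.3); cv2.imwrite('pics/pl.png',im)
E
```

```text
top 149 155 [[0.0163, 0.0691], [-0.0196, -0.0688]] 0.14144307068604656
75.39738811141234
top 149 156 [[0.0163, 0.0691], [-0.0194, -0.0687]] 0.1414329316027151
75.4433239749408
top 149 156 [[0.0163, 0.0691], [-0.0194, -0.0687]] 0.1414329316027151
75.4433239749408
top 149 156 [[0.0163, 0.0691], [-0.0194, -0.0687]] 0.1414329316027151
75.4433239749408
side 22 88 [[0.0241, 0.0769], [-0.0174, -0.0735]] 0.13761572298520136
74.58472181372267
side 22 88 [[0.0241, 0.0769], [-0.0174, -0.0735]] 0.13761572298520136
74.58472181372267
side 22 88 [[0.0241, 0.0769], [-0.0174, -0.0735]] 0.13761572298520136
74.58472181372267
side 22 88 [[0.0241, 0.0769], [-0.0174, -0.0735]] 0.13761572298520136
74.58472181372267
```

View pics/pl.png

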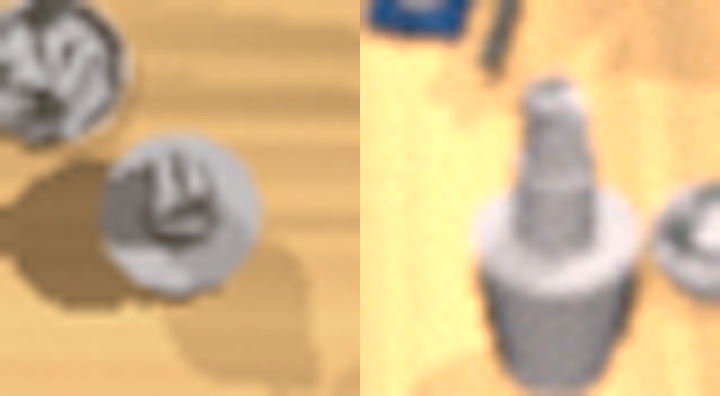

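The end slot runs roughly along world x (top crop, line at (180,150) to (188,200), about +10 to +15°), and no port faces the side camera, which agrees. The pipe lies at about 75°. I'll grip the square with the jaws along the port; the flat faces will self-align.

```bash
cat >> h.py <<'E'
def yaw(o):
    w,x,y,z=o['eef_rot'];v=Ro.from_quat([x,y,z,w]).as_matrix(); return v,np.degrees(np.arctan2(v[1,1],v[0,1]))
def delta(p,ty=None):
    """shift in tool units (from present attitude), then full turn in tool units (after the shift)"""
    o=ctrl.get_obs();R,a=yaw(o)
    print('t',round(o['time_s'],2),'pos',o['eef_pos'].round(4),'yaw',round(a,2),'open',round(o['opening'],3),'F',np.round(o['wrist_force'],1),'q6',round(o['q'][5],2))
    print('shift',(R.T@(np.array(p)-o['eef_pos'])/.05).round(3))
    if ty is None: ty=a
    y=np.radians(ty);Rt=np.array([[np.sin(y),np.cos(y),0],[-np.cos(y),np.sin(y),0],[0,0,-1.]])
    r=Ro.from_matrix(R.T@Rt).as_rotvec(degrees=True)/8; print('turn',r.round(3))
E
python3 -c "
from h import *
delta([.507,-.089,.36],14)"
```

```text
t 0.1 pos [0.2012 0.5384 0.4039] yaw 69.5 open 1.003 F [-0.3  0.1 -0.4] q6 -0.21
shift [-10.123  -9.61    0.889]Traceback (most recent call last):
  File "<string>", line 3, in <module>
    delta([.507,-.089,.36],14)
    ~~~~~^^^^^^^^^^^^^^^^^^^^^
  File "h.py", line 22, in delta
    r=Ro.from_matrix(R.T@Rt).as_rotvec(degrees=True)/8; print('turn',r.round(3))
      ~~~~~~~~~~~~~~^^^^^^^^
  File "scipy/spatial/transform/_rotation.pyx", line 1143, in scipy.spatial.transform._rotation.Rotation.from_matrix
ValueError: Non-positive determinant (left-handed or null coordinate frame) in rotation matrix 0: [[-5.66407553e-01 -8.24125222e-01 -3.20726148e-04]
 [-8.24124616e-01  5.66406554e-01  1.49414564e-03]
 [ 1.04970172e-03 -1.11061369e-03  9.99998832e-01]].
```

```bash
sed -i 's/\[\[np.sin(y),np.cos(y),0\],\[-np.cos(y),np.sin(y),0\]/[[-np.sin(y),np.cos(y),0],[np.cos(y),np.sin(y),0]/' h.py
```

Emit:
drive_tool(
  commands=[
    [[-0.5,-0.48,0,0,0,0,0],[-0.5,-0.48,0,0,0,0,0],[-0.5,-0.48,0,0,0,0,0],[-0.5,-0.48,0,0,0,0,0],[-0.5,-0.48,0,0,0,0,0],[-0.5,-0.48,0,0,0,0,0],[-0.5,-0.48,0,0,0,0,0],[-0.5,-0.48,0,0,0,0,0],[-0.5,-0.48,0,0,0,0,0],[-0.5,-0.48,0,0,0,0,0]],
  ],
)

```text
time_s: 1.1
eef_pos: [0.3516, 0.2249, 0.4045]
eef_rot: [-0.0, 0.178, 0.984, -0.0]
wrist_force: [0.0, 0.3, -0.4]
opening: 1.005
```

Emit:
drive_tool(
  commands=[
    [[-0.5,-0.48,0,0,0,0,0],[-0.5,-0.48,0,0,0,0,0],[-0.5,-0.48,0,0,0,0,0],[-0.5,-0.48,0,0,0,0,0],[-0.5,-0.48,0,0,0,0,0],[-0.5,-0.48,0,0,0,0,0],[-0.5,-0.48,0,0,0,0,0],[-0.5,-0.48,0,0,0,0,0],[-0.5,-0.48,0,0,0,0,0],[-0.5,-0.48,0,0,0,0,0]],
  ],
)

```text
time_s: 2.1
eef_pos: [0.5019, -0.0875, 0.4043]
eef_rot: [-0.0, 0.178, 0.984, 0.0]
wrist_force: [0.4, 1.2, -0.5]
opening: 0.997
```

Emit:
drive_tool(
  commands=[
    [[0,0,0,0,0,0.87,0],[0,0,0,0,0,0.87,0],[0,0,0,0,0,0.87,0],[0,0,0,0,0,0.87,0],[0,0,0,0,0,0.87,0],[0,0,0,0,0,0.87,0],[0,0,0,0,0,0.87,0],[0,0,0,0,0,0.87,0],[0,0,0,0,0,0,0]],
  ],
)

```text
time_s: 3.0
eef_pos: [0.5014, -0.086, 0.4043]
eef_rot: [-0.0, 0.617, 0.787, -0.0]
wrist_force: [-0.6, -0.4, -0.5]
opening: 1.0
```

```bash
python3 -c "
from h import *
delta([.507,-.089,.276],14)"
```

```text
t 3.0 pos [ 0.5014 -0.086   0.4043] yaw 13.76 open 1.0 F [-0.6 -0.4 -0.5] q6 -0.64
shift [-0.085  0.095  2.566]
turn [-0.005 -0.003 -0.03 ]
```

Emit:
drive_tool(
  commands=[
    [[-0.085,0.095,0.5,0,0,0,0],[0,0,0.5,0,0,0,0],[0,0,0.5,0,0,0,0],[0,0,0.5,0,0,0,0],[0,0,0.3,0,0,0,0],[0,0,0.27,0,0,0,0],[0,0,0,0,0,0,0]],
  ],
)

```text
time_s: 3.7
eef_pos: [0.5064, -0.0888, 0.2743]
eef_rot: [-0.002, 0.616, 0.788, -0.001]
wrist_force: [-0.6, -0.2, -1.0]
opening: 1.0
```

Emit:
drive_tool(
  commands=[
    [[0,0,0,0,0,0,255],[0,0,0,0,0,0,255],[0,0,0,0,0,0,255],[0,0,0,0,0,0,255],[0,0,0,0,0,0,255],[0,0,0,0,0,0,255],[0,0,0,0,0,0,255],[0,0,0,0,0,0,255]],
  ],
)

```text
time_s: 4.5
eef_pos: [0.5076, -0.0893, 0.277]
eef_rot: [0.001, 0.617, 0.787, 0.0]
wrist_force: [-0.2, -1.0, 6.3]
opening: 0.223
```

```bash
python3 -c "
from h import *
delta([.507,-.089,.276],14)"
```

```text
t 4.5 pos [ 0.5076 -0.0893  0.277 ] yaw 13.82 open 0.223 F [-0.2 -1.   6.3] q6 -0.65
shift [ 0.009 -0.01   0.02 ]
turn [ 0.007  0.007 -0.022]
```

Emit:
drive_tool(
  commands=[
    [[0,0,-0.2,0,0,0,255],[0,0,-0.4,0,0,0,255],[0,0,-0.5,0,0,0,255],[0,0,-0.5,0,0,0,255],[0,0,-0.5,0,0,0,255],[0,0,-0.5,0,0,0,255],[0,0,-0.5,0,0,0,255],[0,0,-0.5,0,0,0,255],[0,0,-0.3,0,0,0,255],[0,0,0,0,0,0,255]],
  ],
)

```text
time_s: 5.5
eef_pos: [0.5074, -0.0891, 0.4731]
eef_rot: [0.002, 0.617, 0.787, 0.0]
wrist_force: [0.5, 0.3, -5.5]
opening: 0.223
```

```bash
python3 - <<'E'
from h import *
ims=[]
for n in('top','side'):
    c=shot(n);np.savez(n+'1.npz',**c)
    x=proj(c,[.507,-.089,.26]).astype(int)
    ims.append(cv2.resize(c['bgr'][x[1]-40:x[1]+40,x[0]-30:x[0]+30],None,fx=6,fy=6,interpolation=cv2.INTER_CUBIC))
cv2.imwrite('pics/lift.png',np.hstack(ims))
delta([.5573,.189,.477],75.2)
E
```

```text
t 5.6 pos [ 0.5069 -0.0889  0.47  ] yaw 13.82 open 0.219 F [-0.4  0.2 -5.4] q6 -0.65
shift [ 5.157  2.306 -0.138]
turn [-5.000e-03 -1.300e-02 -7.672e+00]
```

View pics/lift.png

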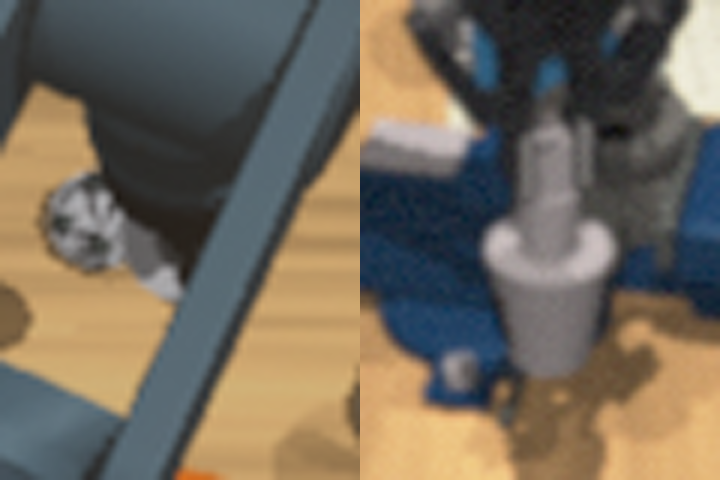

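Emit:
drive_tool(
  commands=[
    [[0.25,0.11,-0.1,0,0,0,255],[0.5,0.22,-0.1,0,0,0,255],[0.65,0.29,0,0,0,0,255],[0.65,0.29,0,0,0,0,255],[0.65,0.29,0,0,0,0,255],[0.65,0.29,0,0,0,0,255],[0.65,0.29,0,0,0,0,255],[0.6,0.27,0,0,0,0,255],[0.35,0.16,0,0,0,0,255],[0.2,0.09,0,0,0,0,255]],
  ],
)

```text
time_s: 6.6
eef_pos: [0.557, 0.1909, 0.4795]
eef_rot: [-0.001, 0.616, 0.788, -0.001]
wrist_force: [0.0, -0.4, -5.4]
opening: 0.223
```

Emit:
drive_tool(
  commands=[
    [[0,0,0,0,0,-0.77,255],[0,0,0,0,0,-0.77,255],[0,0,0,0,0,-0.77,255],[0,0,0,0,0,-0.77,255],[0,0,0,0,0,-0.77,255],[0,0,0,0,0,-0.77,255],[0,0,0,0,0,-0.77,255],[0,0,0,0,0,-0.77,255],[0,0,0,0,0,-0.77,255],[0,0,0,0,0,-0.77,255]],
  ],
)

```text
time_s: 7.6
eef_pos: [0.5572, 0.1882, 0.4801]
eef_rot: [-0.001, 0.125, 0.992, -0.0]
wrist_force: [-0.5, 0.5, -5.1]
opening: 0.221
```

```bash
python3 - <<'E'
from h import *
ims=[]
for n in('side','top'):
    c=shot(n);np.savez(n+'2.npz',**c);P=pts(c)
    x=proj(c,[.5573,.189,.22]).astype(int)
    ims.append(cv2.resize(c['bgr'][x[1]-35:x[1]+35,x[0]-35:x[0]+35],None,fx=5.6,fy=5.6,interpolation=cv2.INTER_CUBIC))
cv2.imwrite('pics/hov.png',np.hstack(ims))
delta([.5573,.189,.477],75.2)
c=dict(np.load('side2.npz'));P=pts(c)
m=(np.hypot(P[...,0]-.5573,P[...,1]-.189)<.05)&(P[...,2]>.2)&(P[...,2]<.275);q=P[m]
for z in np.arange(.2,.275,.01):
    k=q[abs(q[:,2]-z)<.005]; 
    if len(k): print(round(z,3),len(k),k[:,0].min().round(4),k[:,0].max().round(4),'midx',((k[:,0].min()+k[:,0].max())/2).round(4),'ymin',k[:,1].min().round(4))
E
```

```text
t 7.7 pos [0.5572 0.1882 0.4802] yaw 75.44 open 0.223 F [ 0.1  0.4 -6.1] q6 -1.19
shift [0.003 0.016 0.064]
turn [-0.006 -0.012  0.03 ]
0.2 3 0.5453 0.5666 midx 0.556 ymin 0.1701
0.21 30 0.5352 0.574 midx 0.5546 ymin 0.1625
0.22 25 0.535 0.5773 midx 0.5561 ymin 0.1625
0.23 33 0.5317 0.5768 midx 0.5542 ymin 0.1592
0.24 32 0.5285 0.5803 midx 0.5544 ymin 0.1569
0.25 37 0.528 0.5838 midx 0.5559 ymin 0.1555
0.26 40 0.5281 0.5829 midx 0.5555 ymin 0.1575
0.27 97 0.5249 0.5845 midx 0.5547 ymin 0.1567
```

View pics/hov.png

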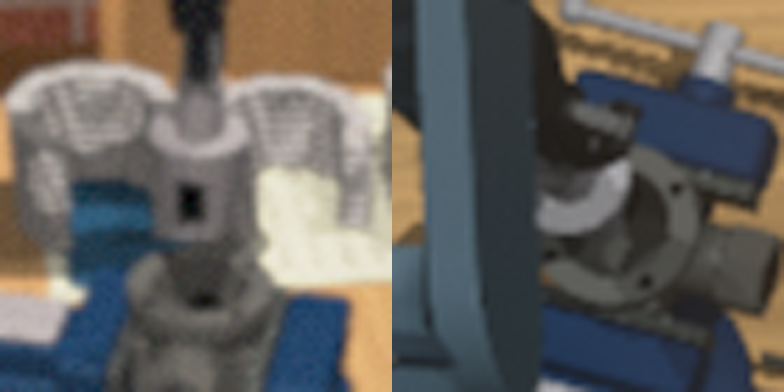

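The side view shows the port slot facing the camera (190,203), a little left of the cone's middle, as expected for the pipe line at 75°. The plug is upright over the mouth. Lowering it.

Emit:
drive_tool(
  commands=[
    [[0,0.01,0.25,0,0,0,255],[0,0.01,0.25,0,0,0,255],[0,0,0.25,0,0,0,255],[0,0,0.25,0,0,0,255],[0,0,0.25,0,0,0,255],[0,0,0.2,0,0,0,255],[0,0,0.2,0,0,0,255],[0,0,0.15,0,0,0,255],[0,0,0.1,0,0,0,255],[0,0,0,0,0,0,255]],
  ],
)

```text
time_s: 8.7
eef_pos: [0.5575, 0.1894, 0.3854]
eef_rot: [-0.001, 0.127, 0.992, -0.0]
wrist_force: [-0.7, -0.0, -5.3]
opening: 0.223
```

Emit:
drive_tool(
  commands=[
    [[0,0,0.05,0,0,0,255],[0,0,0.05,0,0,0,255],[0,0,0.05,0,0,0,255],[0,0,0.04,0,0,0,255],[0,0,0,0,0,0,255]],
  ],
)

```text
time_s: 9.2
eef_pos: [0.5575, 0.1894, 0.3763]
eef_rot: [-0.0, 0.127, 0.992, -0.0]
wrist_force: [-0.0, 0.0, -4.8]
opening: 0.22
```

```bash
python3 -c "
from h import *
delta([.5573,.189,.367],75.2); print(ctrl.get_obs()['torque'])"
```

```text
t 9.2 pos [0.5575 0.1894 0.3763] yaw 75.42 open 0.22 F [-0.   0.  -4.8] q6 -1.19
shift [ 0.002 -0.008  0.187]
turn [-0.002 -0.004  0.028]
[ 0.03694225  0.01063085 -0.02179706]
```

Emit:
drive_tool(
  commands=[
    [[0,0,0.05,0,0,0,255],[0,0,0.04,0,0,0,255],[0,0,0.03,0,0,0,255],[0,0,0,0,0,0,255]],
  ],
)

```text
time_s: 9.6
eef_pos: [0.5578, 0.1895, 0.3707]
eef_rot: [0.0, 0.127, 0.992, 0.0]
wrist_force: [1.9, 1.1, -5.7]
opening: 0.224
```

Emit:
drive_tool(
  commands=[
    [[0,0,0.03,0,0,0,255],[0,0,0,0,0,0,255]],
  ],
)

```text
time_s: 9.8
eef_pos: [0.5579, 0.1895, 0.3694]
eef_rot: [0.001, 0.127, 0.992, 0.0]
wrist_force: [3.0, 1.2, -5.2]
opening: 0.219
```

Emit:
drive_tool(
  commands=[
    [[0,0,0.02,0,0,0,255],[0,0,0,0,0,0,255]],
  ],
)

```text
time_s: 10.0
eef_pos: [0.5579, 0.1895, 0.3686]
eef_rot: [0.001, 0.127, 0.992, 0.0]
wrist_force: [3.1, 2.0, -4.0]
opening: 0.224
```

Emit:
drive_tool(
  commands=[
    [[-0.015,0.008,0.02,0,0,0,255],[0,0,0.01,0,0,0,255],[0,0,0,0,0,0,255]],
  ],
)

```text
time_s: 10.3
eef_pos: [0.5585, 0.1896, 0.367]
eef_rot: [0.0, 0.127, 0.992, 0.0]
wrist_force: [0.8, 1.1, -0.1]
opening: 0.22
```

Emit:
drive_tool(
  commands=[
    [[0,0,0.02,0,0,0,255],[0,0,0,0,0,0,255]],
  ],
)

```text
time_s: 10.5
eef_pos: [0.5586, 0.1896, 0.367]
eef_rot: [0.0, 0.127, 0.992, 0.0]
wrist_force: [-1.1, -0.1, 4.5]
opening: 0.22
```

The plug is home: TCP z stopped at 0.367 as computed, and the force is rising. Rocking 45° out and back.

Emit:
drive_tool(
  commands=[
    [[0,0,0,0,0,0.5,255],[0,0,0,0,0,0.75,255],[0,0,0,0,0,0.75,255],[0,0,0,0,0,0.75,255],[0,0,0,0,0,0.75,255],[0,0,0,0,0,0.75,255],[0,0,0,0,0,0.75,255],[0,0,0,0,0,0.75,255],[0,0,0,0,0,0,255],[0,0,0,0,0,0,255]],
  ],
)

```text
time_s: 11.5
eef_pos: [0.5586, 0.1895, 0.367]
eef_rot: [0.001, 0.504, 0.864, 0.0]
wrist_force: [-0.6, -0.9, 5.3]
opening: 0.218
```

```bash
python3 - <<'E'
from h import *
delta([.5586,.1896,.367],75.4); print(ctrl.get_obs()['torque'].round(3))
c=shot('side');x=proj(c,[.5573,.189,.17]).astype(int)
cv2.imwrite('pics/rock.png',cv2.resize(c['bgr'][x[1]-30:x[1]+30,x[0]-35:x[0]+35],None,fx=7,fy=7,interpolation=cv2.INTER_CUBIC))
E
```

```text
t 11.5 pos [0.5586 0.1895 0.367 ] yaw 29.47 open 0.218 F [-0.6 -0.9  5.3] q6 -0.39
shift [ 0.002  0.001 -0.   ]
turn [ 4.000e-03  8.000e-03 -5.742e+00]
[-0.002  0.235 -0.047]
```

View pics/rock.png

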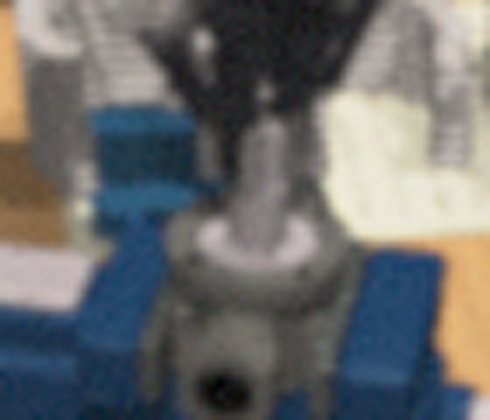

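Emit:
drive_tool(
  commands=[
    [[0,0,0,0,0,-0.5,255],[0,0,0,0,0,-0.75,255],[0,0,0,0,0,-0.75,255],[0,0,0,0,0,-0.75,255],[0,0,0,0,0,-0.75,255],[0,0,0,0,0,-0.75,255],[0,0,0,0,0,-0.75,255],[0,0,0,0,0,-0.75,255],[0,0,0,0,0,0,255],[0,0,0,0,0,0,255]],
  ],
)

```text
time_s: 12.55
eef_pos: [0.5588, 0.1896, 0.367]
eef_rot: [0.001, 0.128, 0.992, 0.0]
wrist_force: [0.2, -0.6, 5.7]
opening: 0.223
```

```bash
python3 - <<'E'
from h import *
delta([.5586,.1896,.367],75.4); print(ctrl.get_obs()['torque'].round(3))
E
```

```text
t 12.55 pos [0.5588 0.1896 0.367 ] yaw 75.31 open 0.223 F [ 0.2 -0.6  5.7] q6 -1.19
shift [ 0.004 -0.002 -0.   ]
turn [ 0.006  0.014 -0.011]
[ 0.169 -0.023  0.07 ]
```

Emit:
drive_tool(
  commands=[
    [[0,0,-0.015,0,0,0,0],[0,0,0,0,0,0,0],[0,0,0,0,0,0,0],[0,0,0,0,0,0,0],[0,0,0,0,0,0,0],[0,0,-0.2,0,0,0,0],[0,0,-0.4,0,0,0,0],[0,0,-0.5,0,0,0,0],[0,0,-0.5,0,0,0,0],[0,0,0,0,0,0,0]],
  ],
)

```text
time_s: 13.55
eef_pos: [0.5593, 0.1898, 0.4517]
eef_rot: [0.004, 0.127, 0.992, 0.001]
wrist_force: [0.5, -0.7, 0.4]
opening: 1.003
```

```bash
python3 - <<'E'
from h import *
delta([.4642,-.2388,.183],75.4)
E
```

```text
t 13.55 pos [0.5593 0.1898 0.4517] yaw 75.42 open 1.003 F [ 0.5 -0.7  0.4] q6 -1.19
shift [-0.276 -8.791  5.349]
turn [0.022 0.055 0.003]
```

Emit:
drive_tool(
  commands=[
    [[-0.03,-0.4,0,0,0,0,0],[-0.03,-0.7,0,0,0,0,0],[-0.03,-0.8,0,0,0,0,0],[-0.03,-0.8,0,0,0,0,0],[-0.03,-0.8,0,0,0,0,0],[-0.03,-0.8,0,0,0,0,0],[-0.03,-0.8,0,0,0,0,0],[-0.03,-0.8,0,0,0,0,0],[-0.03,-0.8,0.1,0,0,0,0],[0,-0.8,0.2,0,0,0,0]],
  ],
)

```text
time_s: 14.55
eef_pos: [0.4766, -0.1783, 0.4319]
eef_rot: [0.001, 0.127, 0.992, -0.0]
wrist_force: [0.3, 0.3, -0.3]
opening: 1.001
```

Emit:
drive_tool(
  commands=[
    [[0,-0.7,0.4,0,0,0,0],[0,-0.4,0.5,0,0,0,0],[0,-0.2,0.6,0,0,0,0],[0,0,0.6,0,0,0,0],[0,0,0.6,0,0,0,0],[0,0,0.5,0,0,0,0],[0,0,0.3,0,0,0,0],[0,0,0,0,0,0,0]],
  ],
)

```text
time_s: 15.35
eef_pos: [0.4596, -0.2388, 0.2538]
eef_rot: [-0.002, 0.127, 0.992, 0.002]
wrist_force: [-0.9, 0.3, -0.4]
opening: 1.003
```

```bash
python3 - <<'E'
from h import *
delta([.4642,-.2388,.181],75.4)
c=shot('side');x=proj(c,[.4642,-.2388,.05]).astype(int)
cv2.imwrite('pics/gl.png',cv2.resize(c['bgr'][x[1]-40:x[1]+40,x[0]-45:x[0]+45],None,fx=6,fy=6,interpolation=cv2.INTER_CUBIC))
P=pts(c);m=(np.hypot(P[...,0]-.464,P[...,1]+.239)<.06)&(P[...,2]>.003)&(P[...,2]<.014);q=P[m][:,:2].astype(np.float32);print(cv2.minEnclosingCircle(q),len(q))
E
```

```text
t 15.35 pos [ 0.4596 -0.2388  0.2538] yaw 75.41 open 1.003 F [-0.9  0.3 -0.4] q6 -2.02
shift [-0.096  0.019  1.455]
turn [ 0.018 -0.036  0.001]
((0.4625491201877594, -0.24470166862010956), 0.05505247041583061) 389
```

Emit:
drive_tool(
  commands=[
    [[-0.05,0.02,0.4,0,0,0,0],[-0.04,0,0.4,0,0,0,0],[0,0,0.3,0,0,0,0],[0,0,0.2,0,0,0,0],[0,0,0.12,0,0,0,0],[0,0,0,0,0,0,0]],
  ],
)

```text
time_s: 16.0
eef_pos: [0.4654, -0.2398, 0.1855]
eef_rot: [-0.0, 0.127, 0.992, 0.0]
wrist_force: [0.2, -0.1, 0.4]
opening: 1.003
```

Emit:
drive_tool(
  commands=[
    [[0,0,0,0,0,0,255],[0,0,0,0,0,0,255],[0,0,0,0,0,0,255],[0,0,0,0,0,0,255],[0,0,0,0,0,0,255],[0,0,0,0,0,0,255],[0,0,0,0,0,0,255]],
  ],
)

```text
time_s: 16.7
eef_pos: [0.4658, -0.24, 0.187]
eef_rot: [0.001, 0.127, 0.992, -0.0]
wrist_force: [-1.9, 2.4, 9.9]
opening: 0.605
```

```bash
python3 - <<'E'
from h import *
delta([.4642,-.2388,.181],75.4)
E
```

```text
t 16.7 pos [ 0.4658 -0.24    0.187 ] yaw 75.44 open 0.605 F [-1.9  2.4  9.9] q6 -2.02
shift [0.038 0.016 0.12 ]
turn [-0.004  0.01   0.005]
```

Emit:
drive_tool(
  commands=[
    [[0,0,-0.2,0,0,0,255],[0,0,-0.4,0,0,0,255],[0,0,-0.6,0,0,0,255],[0,0,-0.7,0,0,0,255],[0,0,-0.7,0,0,0,255],[0,0,-0.7,0,0,0,255],[0,0,-0.7,0,0,0,255],[0,0,-0.7,0,0,0,255],[0,0,-0.5,0,0,0,255],[0,0,-0.2,0,0,0,255]],
  ],
)

```text
time_s: 17.7
eef_pos: [0.4655, -0.2398, 0.4588]
eef_rot: [0.002, 0.127, 0.992, -0.001]
wrist_force: [0.9, -0.1, -3.0]
opening: 0.609
```

```bash
python3 - <<'E'
from h import *
delta([.560,.1893,.45],75.4)
E
```

```text
t 17.7 pos [ 0.4655 -0.2398  0.4588] yaw 75.42 open 0.609 F [ 0.9 -0.1 -3. ] q6 -2.02
shift [0.331 8.782 0.156]
turn [-0.015  0.032  0.003]
```

Emit:
drive_tool(
  commands=[
    [[0,0.3,0,0,0,0,255],[0.03,0.6,0,0,0,0,255],[0.03,0.8,0,0,0,0,255],[0.03,0.8,0,0,0,0,255],[0.03,0.8,0,0,0,0,255],[0.03,0.8,0,0,0,0,255],[0.03,0.8,0,0,0,0,255],[0.03,0.8,0,0,0,0,255],[0.03,0.8,0,0,0,0,255],[0.03,0.8,0,0,0,0,255]],
  ],
)

```text
time_s: 18.7
eef_pos: [0.5434, 0.1194, 0.453]
eef_rot: [-0.002, 0.127, 0.992, -0.0]
wrist_force: [-0.9, -0.6, -4.0]
opening: 0.605
```

Emit:
drive_tool(
  commands=[
    [[0.03,0.7,0,0,0,0,255],[0.03,0.5,0,0,0,0,255],[0,0.2,0,0,0,0,255],[0,0,0,0,0,0,255],[0,0,0,0,0,0,255]],
  ],
)

```text
time_s: 19.2
eef_pos: [0.5586, 0.1849, 0.4543]
eef_rot: [-0.001, 0.127, 0.992, -0.001]
wrist_force: [0.7, -1.2, -2.6]
opening: 0.605
```

```bash
python3 - <<'E'
from h import *
delta([.560,.1893,.345],75.4)
c=shot('side');x=proj(c,[.559,.19,.23]).astype(int)
cv2.imwrite('pics/gh.png',cv2.resize(c['bgr'][x[1]-40:x[1]+40,x[0]-45:x[0]+45],None,fx=6,fy=6,interpolation=cv2.INTER_CUBIC))
P=pts(c);m=(np.hypot(P[...,0]-.559,P[...,1]-.19)<.06)&(P[...,2]>.26)&(P[...,2]<.29);q=P[m]
print(len(q),q.min(0),q.max(0),cv2.minEnclosingCircle(q[:,:2].astype(np.float32)))
E
```

```text
t 19.2 pos [0.5586 0.1849 0.4543] yaw 75.42 open 0.605 F [ 0.7 -1.2 -2.6] q6 -1.2
shift [-0.01   0.095  2.185]
turn [-0.01  -0.013  0.003]
271 [0.5105631  0.13393225 0.26571341] [0.60358864 0.21881294 0.28957593] ((0.5552409291267395, 0.18266886472702026), 0.04943901672959328)
```

View pics/gh.png

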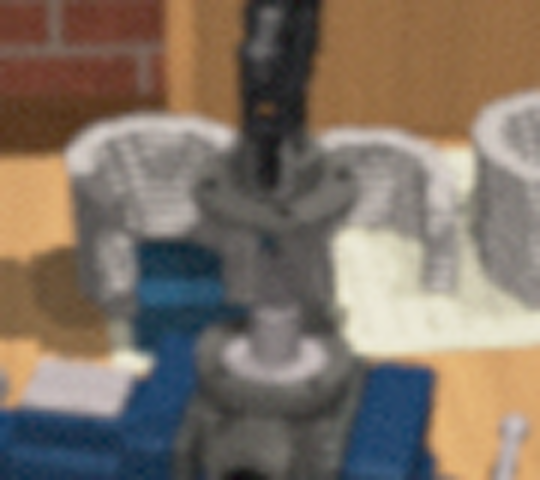

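The side view shows the gland level, flange down, above the plug at (275,200), with the stem below at (275,330). Lowering it.

Emit:
drive_tool(
  commands=[
    [[-0.02,0.05,0.1,0,0,0,255],[0,0.045,0.2,0,0,0,255],[0,0,0.25,0,0,0,255],[0,0,0.25,0,0,0,255],[0,0,0.15,0,0,0,255],[0,0,0.1,0,0,0,255],[0,0,0,0,0,0,255]],
  ],
)

```text
time_s: 19.95
eef_pos: [0.5609, 0.1896, 0.4018]
eef_rot: [-0.001, 0.127, 0.992, -0.0]
wrist_force: [-0.7, 0.3, -3.8]
opening: 0.604
```

Emit:
drive_tool(
  commands=[
    [[0,0,0.15,0,0,0,255],[0,0,0.15,0,0,0,255],[0,0,0.15,0,0,0,255],[0,0,0.15,0,0,0,255],[0,0,0,0,0,0,255]],
  ],
)

```text
time_s: 20.45
eef_pos: [0.5606, 0.1896, 0.3712]
eef_rot: [-0.001, 0.127, 0.992, -0.0]
wrist_force: [0.7, -0.3, -3.2]
opening: 0.608
```

```bash
python3 - <<'E'
from h import *
delta([.560,.1893,.345],75.4)
E
```

```text
t 20.45 pos [0.5606 0.1896 0.3712] yaw 75.42 open 0.608 F [ 0.7 -0.3 -3.2] q6 -1.19
shift [ 0.008 -0.008  0.524]
turn [-0.007 -0.019  0.002]
```

Emit:
drive_tool(
  commands=[
    [[0,0,0.12,0,0,0,255],[0,0,0.12,0,0,0,255],[0,0,0.1,0,0,0,255],[0,0,0.08,0,0,0,255],[0,0,0.04,0,0,0,255],[0,0,0,0,0,0,255]],
  ],
)

```text
time_s: 21.05
eef_pos: [0.561, 0.1897, 0.3495]
eef_rot: [-0.0, 0.127, 0.992, -0.0]
wrist_force: [-0.0, 0.9, -3.8]
opening: 0.607
```

Emit:
drive_tool(
  commands=[
    [[0,0,0.03,0,0,0,255],[0,0,0.03,0,0,0,255],[0,0,0,0,0,0,255]],
  ],
)

```text
time_s: 21.35
eef_pos: [0.561, 0.1897, 0.3468]
eef_rot: [-0.0, 0.127, 0.992, -0.0]
wrist_force: [0.0, -0.0, -3.9]
opening: 0.61
```

Emit:
drive_tool(
  commands=[
    [[0,0,0.02,0,0,0,255],[0,0,0.02,0,0,0,255],[0,0,0,0,0,0,255]],
  ],
)

```text
time_s: 21.65
eef_pos: [0.5611, 0.1897, 0.3456]
eef_rot: [0.0, 0.127, 0.992, 0.0]
wrist_force: [-1.6, -1.7, 1.8]
opening: 0.61
```

Emit:
drive_tool(
  commands=[
    [[0,0,0.02,0,0,0,255],[0,0,0,0,0,0,255]],
  ],
)

```text
time_s: 21.85
eef_pos: [0.5611, 0.1897, 0.3455]
eef_rot: [0.0, 0.127, 0.992, 0.0]
wrist_force: [-6.1, -1.0, 8.4]
opening: 0.607
```

Emit:
drive_tool(
  commands=[
    [[0,0,-0.03,0,0,0,0],[0,0,0,0,0,0,0],[0,0,0,0,0,0,0],[0,0,0,0,0,0,0],[0,0,-0.2,0,0,0,0],[0,0,-0.4,0,0,0,0],[0,0,-0.5,0,0,0,0],[0,0,-0.5,0,0,0,0],[0,0,-0.5,0,0,0,0],[0,0,-0.2,0,0,0,0]],
  ],
)

```text
time_s: 22.85
eef_pos: [0.5615, 0.1897, 0.4642]
eef_rot: [0.003, 0.127, 0.992, 0.001]
wrist_force: [0.0, -0.1, -0.2]
opening: 0.996
```

```bash
python3 - <<'E'
from h import *
delta([.667,-.137,.176],-8.5)
E
```

```text
t 22.85 pos [0.5615 0.1897 0.4642] yaw 75.42 open 0.996 F [ 0.  -0.1 -0.2] q6 -1.19
shift [-3.659 -5.804  5.771]
turn [ 0.037  0.018 10.49 ]
```

Emit:
drive_tool(
  commands=[
    [[-0.25,-0.4,0,0,0,0,0],[-0.37,-0.58,0,0,0,0,0],[-0.4,-0.64,0,0,0,0,0],[-0.4,-0.64,0,0,0,0,0],[-0.4,-0.64,0,0,0,0,0],[-0.4,-0.64,0,0,0,0,0],[-0.4,-0.64,0,0,0,0,0],[-0.4,-0.64,0,0,0,0,0],[-0.37,-0.58,0,0,0,0,0],[-0.25,-0.4,0,0,0,0,0]],
  ],
)

```text
time_s: 23.85
eef_pos: [0.6645, -0.1393, 0.4596]
eef_rot: [-0.0, 0.128, 0.992, -0.0]
wrist_force: [-0.4, -0.3, 0.2]
opening: 0.997
```

Emit:
drive_tool(
  commands=[
    [[0,0,0.3,0,0,0.8,0],[0,0,0.4,0,0,0.95,0],[0,0,0.4,0,0,0.95,0],[0,0,0.4,0,0,0.95,0],[0,0,0.4,0,0,0.95,0],[0,0,0.4,0,0,0.95,0],[0,0,0.4,0,0,0.95,0],[0,0,0.4,0,0,0.95,0],[0,0,0.4,0,0,0.95,0],[0,0,0.2,0,0,0.95,0]],
  ],
)

```text
time_s: 24.85
eef_pos: [0.6633, -0.1365, 0.2725]
eef_rot: [-0.002, 0.705, 0.709, -0.001]
wrist_force: [0.1, -0.0, 0.6]
opening: 0.999
```

Emit:
drive_tool(
  commands=[
    [[0,0,0,0,0,0.6,0],[0,0,0,0,0,0.5,0],[0,0,0,0,0,0,0]],
  ],
)

```text
time_s: 25.15
eef_pos: [0.664, -0.1367, 0.2747]
eef_rot: [-0.001, 0.756, 0.655, -0.0]
wrist_force: [0.6, -0.6, -0.1]
opening: 1.001
```

```bash
python3 - <<'E'
from h import *
delta([.667,-.137,.174],-8.5)
c=shot('side');P=pts(c)
m=(np.hypot(P[...,0]-.559,P[...,1]-.19)<.06)&(P[...,2]>.18)&(P[...,2]<.2);q=P[m];print('neck',len(q),cv2.minEnclosingCircle(q[:,:2].astype(np.float32)))
m=(np.hypot(P[...,0]-.559,P[...,1]-.19)<.06)&(P[...,2]>.163)&(P[...,2]<.174);q=P[m];print('flange',len(q),np.median(q[:,2]),cv2.minEnclosingCircle(q[:,:2].astype(np.float32)))
m=(np.hypot(P[...,0]-.559,P[...,1]-.19)<.03)&(P[...,2]>.2)&(P[...,2]<.24);q=P[m];print('square',len(q),q[:,2].max(),cv2.minEnclosingCircle(q[:,:2].astype(np.float32)))
E
```

```text
t 25.15 pos [ 0.664  -0.1367  0.2747] yaw -8.21 open 1.001 F [ 0.6 -0.6 -0.1] q6 -0.23
shift [0.003 0.062 2.014]
turn [-0.008 -0.002  0.036]
neck 104 ((0.5584114193916321, 0.18809856474399567), 0.028619835153222084)
flange 198 0.16677438946516382 ((0.5589444041252136, 0.18551455438137054), 0.0490482933819294)
square 43 0.22525405322393424 ((0.5567622780799866, 0.18560746312141418), 0.012989039532840252)
```

Emit:
drive_tool(
  commands=[
    [[0,0.06,0.4,0,0,0.04,0],[0,0,0.4,0,0,0,0],[0,0,0.4,0,0,0,0],[0,0,0.3,0,0,0,0],[0,0,0.2,0,0,0,0],[0,0,0.12,0,0,0,0],[0,0,0,0,0,0,0]],
  ],
)

```text
time_s: 25.9
eef_pos: [0.667, -0.1372, 0.1838]
eef_rot: [-0.0, 0.757, 0.653, -0.0]
wrist_force: [-0.6, -0.5, -0.7]
opening: 1.0
```

Emit:
drive_tool(
  commands=[
    [[0,0,0,0,0,0,255],[0,0,0,0,0,0,255],[0,0,0,0,0,0,255],[0,0,0,0,0,0,255],[0,0,0,0,0,0,255],[0,0,0,0,0,0,255],[0,0,0,0,0,0,255]],
  ],
)

```text
time_s: 26.6
eef_pos: [0.6679, -0.1375, 0.1859]
eef_rot: [0.001, 0.758, 0.653, 0.001]
wrist_force: [-0.7, 0.1, 6.7]
opening: 0.567
```

```bash
python3 - <<'E'
from h import *
delta([.667,-.137,.45],-8.5)
c=shot('side');P=pts(c)
m=(abs(P[...,0]-.65)<.04)&(P[...,1]>-.31)&(P[...,1]<-.175)&(P[...,2]>.013)&(P[...,2]<.03);q=P[m]
vx,vy,x0,y0=cv2.fitLine(q[:,:2].astype(np.float32),cv2.DIST_HUBER,0,.01,.01).ravel();print('arm ang',np.degrees(np.arctan2(vy,vx)),len(q),'line x at y=-.137',x0+vx/vy*(-.137-y0), 'end ymin',q[:,1].min())
E
```

```text
t 26.6 pos [ 0.6679 -0.1375  0.1859] yaw -8.49 open 0.567 F [-0.7  0.1  6.7] q6 -0.23
shift [ 3.000e-03 -5.000e-03 -5.281e+00]
turn [0.018 0.004 0.001]
arm ang 80.24236 207 line x at y=-.137 0.6681228 end ymin -0.3009760860891837
```

Emit:
drive_tool(
  commands=[
    [[0,0,-0.2,0,0,0,255],[0,0,-0.4,0,0,0,255],[0,0,-0.6,0,0,0,255],[0,0,-0.7,0,0,0,255],[0,0,-0.7,0,0,0,255],[0,0,-0.7,0,0,0,255],[0,0,-0.7,0,0,0,255],[0,0,-0.7,0,0,0,255],[0,0,-0.5,0,0,0,255],[0,0,-0.2,0,0,0,255]],
  ],
)

```text
time_s: 27.65
eef_pos: [0.6672, -0.1372, 0.4582]
eef_rot: [0.002, 0.758, 0.653, 0.001]
wrist_force: [-0.3, -0.6, -1.7]
opening: 0.57
```

```bash
python3 - <<'E'
from h import *
delta([.667,-.137,.45],-8.5); print(ctrl.get_obs()['torque'])
ims=[]
for n in('side','top'):
    c=shot(n);P=pts(c);np.savez(n+'3.npz',**c)
    x=proj(c,[.66,-.19,.29]).astype(int)
    ims.append(cv2.resize(c['bgr'][max(0,x[1]-50):x[1]+50,x[0]-50:x[0]+50],(400,400),interpolation=cv2.INTER_CUBIC))
    m=(abs(P[...,0]-.65)<.04)&(P[...,1]>-.31)&(P[...,1]<-.175)&(P[...,2]>.2)&(P[...,2]<.32);q=P[m]
    if len(q)<10: continue
    vx,vy,x0,y0=cv2.fitLine(q[:,:2].astype(np.float32),cv2.DIST_HUBER,0,.01,.01).ravel();print(n,'arm ang',np.degrees(np.arctan2(vy,vx)),len(q),'x at y=-.137',x0+vx/vy*(-.137-y0),q.min(0),q.max(0))
    for y in(-.19,-.22,-.25,-.28):
        k=q[abs(q[:,1]-y)<.01]; print(y,len(k),np.median(k,0).round(4),np.percentile(k[:,2],[10,90]).round(4))
cv2.imwrite('pics/lv.png',np.hstack(ims))
E
```

```text
t 27.65 pos [ 0.6672 -0.1372  0.4582] yaw -8.49 open 0.57 F [-0.3 -0.6 -1.7] q6 -0.23
shift [ 0.003 -0.006  0.165]
turn [0.033 0.007 0.001]
[ 0.02830662 -0.01877763 -0.00731015]
side arm ang 80.80445 290 x at y=-.137 0.6665148 [ 0.62953196 -0.29948493  0.27010343] [ 0.66835377 -0.17519298  0.29461737]
-0.19 35 [ 0.6578 -0.1915  0.2911] [0.2891 0.2926]
-0.22 34 [ 0.6536 -0.2194  0.2911] [0.2896 0.2926]
-0.25 34 [ 0.6471 -0.2513  0.2908] [0.2899 0.2925]
-0.28 55 [ 0.6421 -0.2818  0.2911] [0.2874 0.2923]
top arm ang 80.13284 299 x at y=-.137 0.6670826 [ 0.62936197 -0.29735539  0.27523806] [ 0.66737997 -0.17778458  0.30071389]
-0.19 45 [ 0.6572 -0.1892  0.2938] [0.2883 0.2968]
-0.22 44 [ 0.652  -0.2198  0.2937] [0.2892 0.2973]
-0.25 47 [ 0.6469 -0.251   0.2938] [0.2891 0.2972]
-0.28 68 [ 0.6405 -0.2795  0.2935] [0.2863 0.2964]
```

View pics/lv.png

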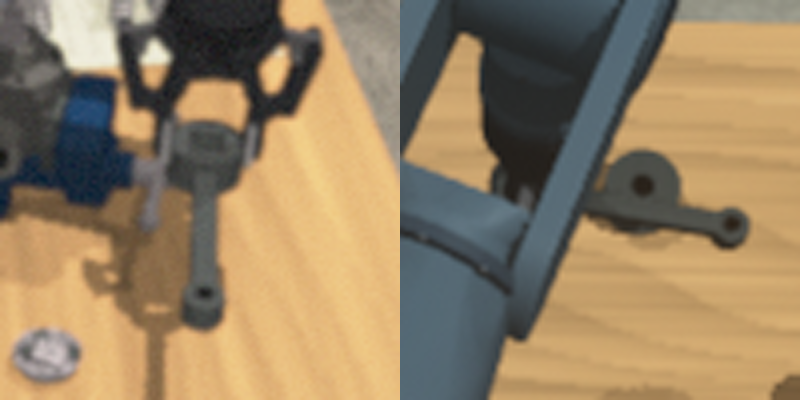

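The side view shows the lever gripped level at its boss (205,150), with the arm toward the camera. Its measured direction is −99.6°, so it needs −5° more to lie along the pipe.

Emit:
drive_tool(
  commands=[
    [[0,0,0,0,0,0.33,255],[0,0,0,0,0,0.3,255],[0,0,0,0,0,0,255]],
  ],
)

```text
time_s: 28.05
eef_pos: [0.6668, -0.1371, 0.4515]
eef_rot: [-0.002, 0.786, 0.619, -0.001]
wrist_force: [-1.1, 0.3, -2.0]
opening: 0.572
```

```bash
python3 - <<'E'
from h import *
delta([.5587,.189,.45],-13.5)
E
```

```text
t 28.05 pos [ 0.6668 -0.1371  0.4515] yaw -13.57 open 0.572 F [-1.1  0.3 -2. ] q6 -0.14
shift [ 5.833 -3.631  0.05 ]
turn [-0.032 -0.005 -0.008]
```

Emit:
drive_tool(
  commands=[
    [[0.35,-0.22,-0.05,0,0,0,255],[0.6,-0.37,-0.05,0,0,0,255],[0.65,-0.4,0,0,0,0,255],[0.65,-0.4,0,0,0,0,255],[0.65,-0.4,0,0,0,0,255],[0.65,-0.4,0,0,0,0,255],[0.65,-0.4,0,0,0,0,255],[0.65,-0.4,0,0,0,0,255],[0.55,-0.36,0,0,0,0,255],[0.4,-0.25,0,0,0,0,255]],
  ],
)

```text
time_s: 29.05
eef_pos: [0.5582, 0.1895, 0.4586]
eef_rot: [-0.001, 0.785, 0.62, -0.001]
wrist_force: [-0.2, 0.5, -2.1]
opening: 0.568
```

Emit:
drive_tool(
  commands=[
    [[0,0,0,0,0,0,255],[0,0,0,0,0,0,255],[0,0,0,0,0,0,255]],
  ],
)

```text
time_s: 29.35
eef_pos: [0.5601, 0.1864, 0.459]
eef_rot: [-0.0, 0.786, 0.619, -0.0]
wrist_force: [0.2, -0.2, -0.6]
opening: 0.569
```

```bash
python3 - <<'E'
from h import *
delta([.5587,.189,.379],-13.5)
for n in('side','top'):
    c=shot(n);P=pts(c)
    m=(abs(P[...,0]-.53)<.05)&(P[...,1]>.0)&(P[...,1]<.145)&(P[...,2]>.25)&(P[...,2]<.31);q=P[m]
    if len(q)<10: continue
    vx,vy,x0,y0=cv2.fitLine(q[:,:2].astype(np.float32),cv2.DIST_HUBER,0,.01,.01).ravel();print(n,'arm ang',np.degrees(np.arctan2(vy,vx)),len(q),'x at y=.19',x0+vx/vy*(.19-y0),q.min(0),q.max(0))
E
```

```text
t 29.35 pos [0.5601 0.1864 0.459 ] yaw -13.54 open 0.569 F [ 0.2 -0.2 -0.6] q6 0.36
shift [ 0.046 -0.038  1.6  ]
turn [-0.003  0.004 -0.006]
side arm ang 74.957535 168 x at y=.19 0.5635963 [0.51098629 0.02410196 0.27084261] [0.55614284 0.14455054 0.29608003]
top arm ang 74.988686 304 x at y=.19 0.56127477 [0.50938404 0.02756441 0.27665739] [0.55702001 0.14401846 0.30000951]
```

Emit:
drive_tool(
  commands=[
    [[0.046,-0.038,0.15,0,0,-0.04,255],[0,0,0.2,0,0,0,255],[0,0,0.2,0,0,0,255],[0,0,0.15,0,0,0,255],[0,0,0.1,0,0,0,255],[0,0,0,0,0,0,255]],
  ],
)

```text
time_s: 30.05
eef_pos: [0.5586, 0.1895, 0.4182]
eef_rot: [-0.0, 0.784, 0.621, -0.001]
wrist_force: [0.3, -0.1, -1.5]
opening: 0.567
```

```bash
python3 - <<'E'
from h import *
delta([.5587,.189,.379],-13.2)
E
```

```text
t 30.05 pos [0.5586 0.1895 0.4182] yaw -13.22 open 0.567 F [ 0.3 -0.1 -1.5] q6 0.36
shift [-0.008  0.006  0.784]
turn [-0.013  0.005 -0.003]
```

Emit:
drive_tool(
  commands=[
    [[0,0,0.08,0,0,0,255],[0,0,0.08,0,0,0,255],[0,0,0.06,0,0,0,255],[0,0,0,0,0,0,255]],
  ],
)

```text
time_s: 30.45
eef_pos: [0.5586, 0.1895, 0.408]
eef_rot: [-0.0, 0.784, 0.621, -0.0]
wrist_force: [-0.4, 0.5, -0.4]
opening: 0.566
```

Emit:
drive_tool(
  commands=[
    [[0,0,0.08,0,0,0,255],[0,0,0.08,0,0,0,255],[0,0,0.06,0,0,0,255],[0,0,0,0,0,0,255]],
  ],
)

```text
time_s: 30.85
eef_pos: [0.5586, 0.1895, 0.3966]
eef_rot: [-0.0, 0.784, 0.621, -0.001]
wrist_force: [-1.2, -0.1, -2.1]
opening: 0.567
```

Emit:
drive_tool(
  commands=[
    [[0,0,0.08,0,0,0,255],[0,0,0.08,0,0,0,255],[0,0,0.08,0,0,0,255],[0,0,0.05,0,0,0,255],[0,0,0,0,0,0,255]],
  ],
)

```text
time_s: 31.35
eef_pos: [0.5586, 0.1895, 0.3822]
eef_rot: [-0.0, 0.784, 0.621, -0.0]
wrist_force: [-0.4, -0.1, -2.5]
opening: 0.568
```

Emit:
drive_tool(
  commands=[
    [[0,0,0.02,0,0,0,255],[0,0,0.02,0,0,0,255],[0,0,0.01,0,0,0,255],[0,0,0,0,0,0,255]],
  ],
)

```text
time_s: 31.75
eef_pos: [0.5588, 0.1895, 0.3805]
eef_rot: [0.0, 0.784, 0.621, 0.0]
wrist_force: [-0.5, -0.8, -1.1]
opening: 0.571
```

Emit:
drive_tool(
  commands=[
    [[0,0,0.02,0,0,0,255],[0,0,0.02,0,0,0,255],[0,0,0,0,0,0,255]],
  ],
)

```text
time_s: 32.05
eef_pos: [0.5588, 0.1895, 0.3784]
eef_rot: [0.0, 0.784, 0.621, -0.0]
wrist_force: [-0.0, -0.6, -1.3]
opening: 0.566
```

Emit:
drive_tool(
  commands=[
    [[0,0,0.02,0,0,0,255],[0,0,0,0,0,0,255]],
  ],
)

```text
time_s: 32.25
eef_pos: [0.559, 0.1894, 0.3782]
eef_rot: [0.0, 0.784, 0.621, 0.0]
wrist_force: [-0.8, -1.9, 4.5]
opening: 0.571
```

```bash
python3 - <<'E'
from h import *
delta([.5587,.189,.379],-13.2)
E
```

```text
t 32.25 pos [0.559  0.1894 0.3782] yaw -13.22 open 0.571 F [-0.8 -1.9  4.5] q6 0.36
shift [-0.01  -0.003 -0.016]
turn [ 0.007  0.001 -0.003]
```

Emit:
drive_tool(
  commands=[
    [[0,0,0.02,0,0,0,255],[0,0,0,0,0,0,255]],
  ],
)

```text
time_s: 32.45
eef_pos: [0.559, 0.1894, 0.3781]
eef_rot: [0.001, 0.784, 0.621, 0.001]
wrist_force: [-2.7, -3.2, 8.4]
opening: 0.566
```

Emit:
drive_tool(
  commands=[
    [[0,0,-0.03,0,0,0,0],[0,0,0,0,0,0,0],[0,0,0,0,0,0,0],[0,0,0,0,0,0,0],[0,0,-0.1,0,0,0,0],[0,0,-0.3,0,0,0,0],[0,0,-0.5,0,0,0,0],[0,0,-0.6,0,0,0,0],[0,0,-0.6,0,0,0,0],[0,0,-0.4,0,0,0,0]],
  ],
)

```text
time_s: 33.45
eef_pos: [0.5588, 0.1896, 0.5072]
eef_rot: [0.001, 0.784, 0.621, 0.002]
wrist_force: [-0.1, -0.9, 0.0]
opening: 1.001
```

Emit:
drive_tool(
  commands=[
    [[0.2,-0.4,0,0,0,0,0],[0.4,-0.5,0,0,0,0,0],[0.6,0.0,0,0,0,0,0],[0.7,0.3,0,0,0,0,0],[0.7,0.3,0,0,0,0,0],[0.7,0.2,0,0,0,0,0],[0.5,0,0,0,0,0,0],[0,0,0,0,0,0,0]],
  ],
)

```text
time_s: 34.25
eef_pos: [0.5963, 0.379, 0.5014]
eef_rot: [-0.001, 0.783, 0.622, -0.001]
wrist_force: [-1.2, -0.1, -0.5]
opening: 1.001
```

```bash
python3 - <<'E'
from h import *
delta([.5587,.189,.379],-13.2)
ims=[]
for n in('side','top'):
    c=shot(n);P=pts(c);np.savez(n+'4.npz',**c)
    x=proj(c,[.54,.14,.2]).astype(int)
    ims.append(cv2.resize(c['bgr'][max(0,x[1]-45):x[1]+45,x[0]-45:x[0]+45],(400,400),interpolation=cv2.INTER_CUBIC))
    m=(abs(P[...,0]-.53)<.05)&(P[...,1]>.0)&(P[...,1]<.145)&(P[...,2]>.175)&(P[...,2]<.23);q=P[m]
    vx,vy,x0,y0=cv2.fitLine(q[:,:2].astype(np.float32),cv2.DIST_HUBER,0,.01,.01).ravel();print(n,'arm ang',np.degrees(np.arctan2(vy,vx)),len(q),'x at y=.19',x0+vx/vy*(.19-y0))
    for y in(.13,.1,.07,.04): k=q[abs(q[:,1]-y)<.01]; print(y,len(k),np.median(k,0).round(4))
    m=(np.hypot(P[...,0]-.559,P[...,1]-.19)<.029)&(P[...,2]>.2);q=P[m];print('boss',len(q),np.percentile(q[:,2],[5,25,50,75,95]).round(4))
    m=(np.hypot(P[...,0]-.559,P[...,1]-.19)<.055)&(P[...,2]>.16)&(P[...,2]<.176);q=P[m];print('glflange',len(q),np.median(q[:,2]) if len(q) else '')
cv2.imwrite('pics/fin.png',np.hstack(ims))
E
```

```text
t 34.25 pos [0.5963 0.379  0.5014] yaw -13.03 open 1.001 F [-1.2 -0.1 -0.5] q6 0.63
shift [-3.871  0.129  2.449]
turn [-0.016  0.001  0.022]
side arm ang 74.606606 173 x at y=.19 0.56263536
0.13 21 [0.5459 0.1302 0.2036]
0.1 23 [0.5373 0.0999 0.1991]
0.07 25 [0.5287 0.0673 0.1952]
0.04 53 [0.5207 0.0382 0.1902]
boss 144 [0.2052 0.2162 0.2202 0.2226 0.2257]
glflange 181 0.16669546376976718
top arm ang 74.79351 261 x at y=.19 0.55966026
0.13 44 [0.5426 0.1305 0.2073]
0.1 45 [0.5345 0.1    0.203 ]
0.07 42 [0.5279 0.0693 0.1993]
0.04 54 [0.5184 0.041  0.1948]
boss 259 [0.2087 0.2213 0.224  0.2268 0.2294]
glflange 344 0.16975894446979997
```

View pics/fin.png

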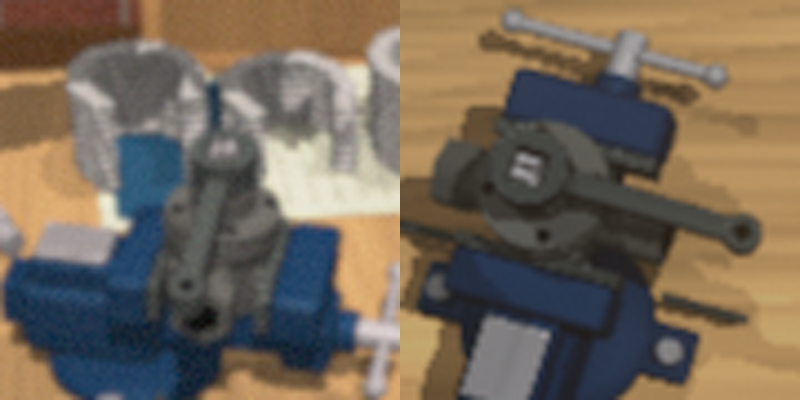

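The final view shows the lever on the square: boss at (520,180) in the top half, with the stem end showing in the hole. The arm lies along the pipe and droops, and the gland is flat beneath. The numbers agree: boss top about 0.222 m, gland flange top 0.168 m, arm at 74.7° against the pipe's 75.4°. Handing in.

```bash
python3 -c "
from bench import ctrl
print(ctrl.hand_in())"
```

```text
the job is handed in; nothing more can be done
None
```

The plug cock is assembled and handed in at about 34 s of the 72 s allowed; no verdict was reported.

- **Plug:** I lowered the fitting taper plug in with its port along the pipe until it stopped at the computed home height (TCP 0.367 m). I then rocked it 46° out and back while home. It turned freely, ending at 75.3° against the pipe's 75.4°.
- **Gland:** The grey gland is over the stem, flange down. Its flange top measures 0.167 to 0.170 m, against 0.168 m expected when flat on the body.
- **Lever:** The lever is pushed down onto the shoulder. The boss top is about 0.222 m as expected, and the arm is at 74.7°, within 1° of the pipe.

The arm droops about 8°, a little more than the 6 to 7° I estimated from the play on the square. The boss height says it is fully down, so I left it. The two cameras' heights differ by 2 to 4 mm, around the stated calibration, so I averaged them.

The big plug, the orange gland and the other things on the bench were not touched, going by the moves made. I did not re-measure their positions at the end.

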